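# Make up the guest kit and the cellar kit

### The arm

A 6-joint arm with a two-finger parallel gripper is mounted at the origin on the work surface. World frame = base frame: x ahead of the robot, y to its left, z up, the work surface at z = 0. Lengths are in mm, angles in degrees, forces in N, time in s.
With the tool pointing down it reaches from about 350 to 850 mm from the base axis. Payload 8.1 kg.
Tool frame: the origin (TCP) lies at the very end of the fingers, on their centre line; the grasp point (between the pads) lies 19 mm behind it (r.grip_depth is the distance from the TCP to the grasp point, in mm); z points along the fingers, y is the direction in which the jaws open and shut (so a half turn about z gives the same grasp; the last joint's range is limited). The gripper opens to 85 mm and grips with 20 to 120 N. Pads are 22 mm wide; open, the fingers measure 114 mm over their backs; the gripper's body (76 mm by 85 mm) begins 54 mm behind the grasp point. The pads swing forward as they close: fully open they stand 13 mm farther back than shut.
Start: joints at [-74.049, 7.471, 85.268, -0, 87.261, -4.893], TCP at [213.517, -560.728, 231.292] pointing down, gripper open.
Joint ranges: [-169.43, 169.43], [-51.17, 129.36], [1.28, 143.12], [-76.62, 256.62], [0, 156.53], [-152.29, 152.29]. Speed limits (degrees/s): [136.94, 136.94, 159.86, 180, 180, 180].

### API

Orientations are given as [roll, pitch, yaw] about the fixed x, y, z axes, in that order (R = Rz(yaw) Ry(pitch) Rx(roll)).
In Python, from bench import status, viewer, hand_in, r gives the robot as it stands.
- The arm moves only by the shell command python3 -m crank 'ROWS' [OPENING] [FORCE]. ROWS is a JSON object of lists of equal length, an entry for each row: "slide": the shift along the tool's x, y, z in m, a list of three; "twist": the turn about the tool's z in rad. A call has 1 to 8 rows; each row shifts and turns the commanded pose from where the row before left it, along the tool's axes as they then stand; what a row does not reach is not made up. A row lasts 1/10 s, in which the tool goes at most 50 mm and 8.59 degrees, less where a joint would pass 70% of its speed; a pose out of reach is approached as far as the arm can. A call with a gripper value outside its range is refused whole. OPENING is the closure, from 0 (fully open) to 1 (shut), set as the call begins (- or left out, the last holds). The fingers move at their own pace and stop on an object; FORCE is the grip in N (left out, the last holds). Time passes only in rows, so rows that do not move let the fingers close. It gives the time, the measured TCP pose, the force and the opening at its end, in the units of the state.
- status.sense(): the state, without advancing time (a new reading comes with each control period).
- viewer.snapshot(name): name is "side" or "top"; returns a dict with "img" (480x640x3 uint8, red, green, blue), "fx", "fy", "cx", "cy" (pixels), "k1" (the pictures are not rectified: a ray, as slopes to the right and down, at radius r is drawn at 1 + k1 r^2 times it, then the intrinsics apply), "R" (3x3) and "t" (3): a world point X has camera coordinates R X + t. Camera axes: x right, y down, z forward; pixel columns grow to the right and rows downward; lengths in mm; the calibration is good to about 2 mm. A picture is of the moment at which its call begins. There is no depth.
- hand_in(): hands the job in, once; it reports no verdict.
The state is a dict: "time": time; "joint_pos": joint angles; "qd": joint speeds; "joint_efforts": joint torques, N m; "tool_pos": TCP position; "tcp_rot": TCP orientation; "ft_force": force on the tool from outside, world axes, zero at the start; "wrist_torque": the same for the moment, N m; "finger_gap": finger opening in mm.
Only numpy, scipy, OpenCV 4.12 (cv2) and the standard library are available. Lean on these libraries where they do the work, as an engineer would, in place of code of your own. Each camera call takes 0.05 s, during which the arm holds its last target.

### The job

Make up two kits on the hallway console. Guest kit: lay the blue evil-eye glass coaster flat in the middle of the wooden tray, setting it down gently, not dropping it, and then lay the brass key flat on the coaster, middle of the key over middle of the coaster. Cellar kit: lay the padlock with its brass body in the middle of the open red container, with the black-headed key on one side of it and the torch on the other along the container's length, each lying flat on the container's floor the same way up as now; leave the white-headed key where it lies.

Things in the scene. Friction and masses are not known exactly. Their poses are not given: they have to be found in the camera images.
- coaster: round glass tea-glass coaster with a blue evil-eye pattern (blue edge, white ring, light blue, dark centre): 66 mm across, 10 mm thick, lying flat. Origin: centre of the underside, z up. 85 g.
- key_brass: all-brass key with a round head; it lies flat, 62 mm long: the round head (26 mm across) takes x = -32 to -6 mm, full width 26 mm, 9 mm thick; the brass blade takes x = -9 to +31 mm, 9 to 12 mm wide, 4 mm thick. Origin: on the underside, in the middle of the length, so the head's centre, where it is to be gripped, is at x = -19 mm. x runs from head to blade tip, y across the key, z up. About 30 g.
- key_black: key with a square black plastic head and a steel blade; it lies flat, 62 mm long: the head takes x = -32 to -6 mm, full width 26 mm, 9 mm thick; the steel blade takes x = -9 to +31 mm, 9 to 12 mm wide, 4 mm thick. Origin: on the underside, in the middle of the length, so the head's centre, where it is to be gripped, is at x = -19 mm. x runs from head to blade tip, y across the key, z up. About 30 g.
- key_white: key with a square white plastic head, otherwise the same as the black-headed one. Not part of either kit: stays where it lies. Origin and axes as for the other keys.
- torch: yellow square-bodied pocket torch with a black lens end, lying down: 80 mm long (x, lens at +x), 26 mm wide (y), 26 mm high. Origin: centre of the underside, z up. 90 g.
- padlock: brass padlock lying flat: body 34 mm (x) by 40 mm wide (y) by 18 mm thick, with a steel shackle standing out to x = +44 mm, 33 mm wide. Origin: centre of the underside of the brass body, z up. 160 g.
- tray: shallow wooden tray, fixed: outside 150 mm (x) by 190 mm (y), 16 mm high, walls and floor 6 mm thick. Origin: centre of the underside, z up.
- tub: open red plastic container without its lid, fixed: outside 150 mm (x) by 260 mm long (y), 45 mm high, walls and floor 4 mm thick, a white clip 5 mm thick on each short end. Origin: centre of the underside, z up; its length runs along y. Its loose red lid lies at the back of the console and is not needed.
There are look-alikes about, which are no part of the job. Leave any green or purple look-alike of the key_white alone.

How it is judged (in metres and radians):
At the end, for the whole second after the job is handed in: Coaster flat in tray, centred to 15 mm; brass key flat on it, middles within 15 mm; padlock, black-headed key, torch flat on red container floor, padlock within 15 mm of mid-length, key and torch on opposite sides, over 25 mm off; white-headed key moved under 15 mm; all released, still (horizontal distance between coaster and tray below 0.015 m and z of coaster in the frame of tray between 0.003 and 0.009 m and angle between coaster's own z axis and vertical below 0.1 rad and horizontal distance between key_brass and coaster below 0.015 m and z of key_brass in the frame of coaster between 0.007 and 0.013 m and angle between each of key_brass, padlock, key_black, torch's own z axis and vertical below 0.15 rad and z of padlock in the frame of tub between 0.001 and 0.008 m and x of padlock in the frame of tub between -0.07 and 0.07 m and z of key_black in the frame of tub between 0.001 and 0.008 m and x of key_black in the frame of tub between -0.07 and 0.07 m and z of torch in the frame of tub between 0.001 and 0.008 m and x of torch in the frame of tub between -0.07 and 0.07 m and y of padlock in the frame of tub between -0.015 and 0.015 m and ((y of torch in the frame of tub between 0.025 and 0.125 m and y of key_black in the frame of tub between -0.125 and -0.025 m) or (y of key_black in the frame of tub between 0.025 and 0.125 m and y of torch in the frame of tub between -0.125 and -0.025 m)) and distance of key_white from where it was at the start of the episode below 0.015 m and linear speed of each of coaster, key_brass, key_black, key_white, torch, padlock below 0.02 m/s and angular speed of each of coaster, key_brass, key_black, key_white, torch, padlock below 0.3 rad/s and contact force between each of coaster, key_brass, key_black, torch, padlock and the fingers below 0.05 N); the robot touches nothing.
It fails at once if the glass coaster is dropped (falls freely at more than 0.6 m/s, about 18 mm) (linear speed of coaster above 0.6 m/s and contact force between coaster and the fingers below 0.02 N).
It fails at once if the white-headed key is moved by more than 15 mm (distance of key_white from where it was at the start of the episode above 0.015 m).
It also fails if it takes over 128 s, if anything falls off the work surface, if the arm or the gripper's body presses on something with over 40 N, if the wrist force passes 120 N, or if a joint passes its speed limit or range.

## Working session

There is one attempt and no reset: what is moved stays moved. The work goes in short steps, Python scripts to look and compute and a shell command to move; the robot and the scene stay as the last step left them, time stands still between calls to the robot, and variables do not carry over. Pictures are saved under pics/ and viewed, and the job is handed in when it is done.

```bash
ls; mkdir -p pics; python3 - <<'E'
from bench import status, viewer, r
import cv2
print(status.sense())
for n in ("top","side"):
    s=viewer.snapshot(n); cv2.imwrite(f"pics/{n}0.png",s["img"][:,:,::-1])
    print(n,{k:v for k,v in s.items() if k!="img"})
E
```

```text
pics
{'time': 0.0, 'joint_pos': array([-7.40483129e+01,  7.51661496e+00,  8.53313519e+01, -1.90326266e-03,
        8.72633506e+01, -4.89339351e+00]), 'qd': array([ 0.06372965,  0.0562813 , -0.02035843, -0.04237887, -0.03587751,
       -0.06982275]), 'joint_efforts': array([-9.70478577e-04, -5.69403541e+01, -5.00549054e+01, -6.87056090e-04,
        1.49675715e-02, -2.92745847e-05]), 'tool_pos': array([ 213.3517098 , -560.1655288 ,  230.20888824]), 'tcp_rot': array([-1.79888926e+02, -7.60162234e-03,  2.08451659e+01]), 'ft_force': array([-0.05821871, -0.85501555, -0.53832184]), 'wrist_torque': array([0.0280185 , 0.0051501 , 0.00072702]), 'finger_gap': 85.4273748249323}
top {'fx': 475.8341619444478, 'fy': 475.8341619444478, 'cx': 318.1295619848962, 'cy': 237.60236070608178, 'k1': -0.054060031470617144, 'R': array([[ 0.01607253, -0.99964933,  0.02104507],
       [-0.99842189, -0.01717839, -0.05346623],
       [ 0.053809  , -0.02015252, -0.99834787]]), 't': array([-15.90707526, 448.62542964, 994.98808389])}
side {'fx': 450.4103978006688, 'fy': 450.4103978006688, 'cx': 317.8986325323252, 'cy': 246.7199709638209, 'k1': -0.10817429016045668, 'R': array([[ 0.99301907, -0.11696664,  0.01522914],
       [-0.06194853, -0.62703256, -0.77652594],
       [ 0.10037679,  0.77016165, -0.62990121]]), 't': array([-430.2553091 ,   60.04638029,  841.32787707])}
```

View pics/top0.png

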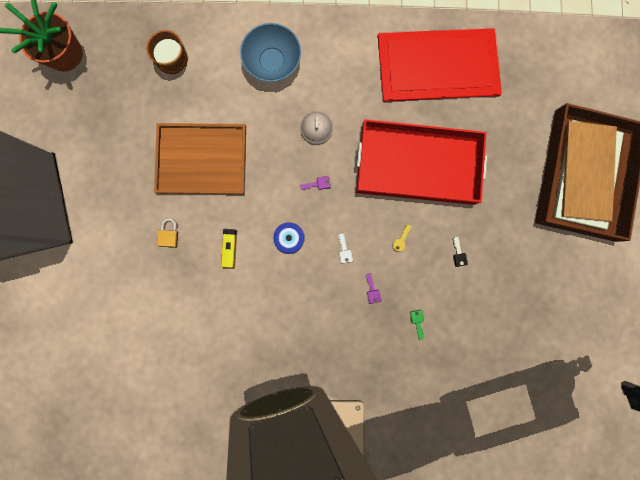

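View pics/side0.png

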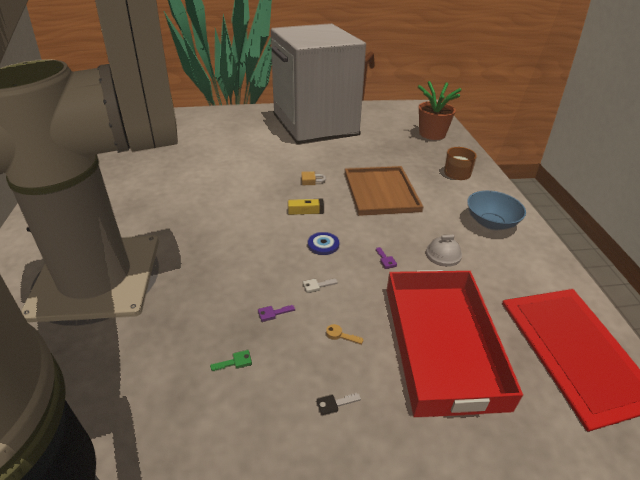

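The top view shows the padlock at about (167,240), torch (229,249), coaster (289,238), white key (345,250), brass key (401,238), black key (460,252), tray (200,159) and tub (421,162). The side view agrees on what is where. Next I'll segment the objects and compute their poses.

```bash
cat > h.py <<'E'
import numpy as np, cv2
from bench import status, viewer, r
def px2w(s,u,v,z):
    x=np.array([(u-s["cx"])/s["fx"],(v-s["cy"])/s["fy"]]); d=x.copy()
    for _ in range(20): d=x/(1+s["k1"]*(d@d))
    R=np.array(s["R"]);t=np.array(s["t"])
    D=R.T@np.array([d[0],d[1],1]); C=-R.T@t
    return C+D*(z-C[2])/D[2]
def w2px(s,X):
    c=np.array(s["R"])@np.array(X,float)+s["t"]; d=c[:2]/c[2]; d=d*(1+s["k1"]*(d@d))
    return d*s["fx"]+[s["cx"],s["cy"]]
def overlay(s,polys,name,crop=None,k=1):
    im=cv2.resize(s["img"][:,:,::-1].copy(),None,fx=k,fy=k,interpolation=cv2.INTER_CUBIC)
    for P in polys:
        q=np.array([w2px(s,p)*k+(k-1)/2 for p in P])
        cv2.polylines(im,[np.round(q*16).astype(int)],True,(0,255,0),1,cv2.LINE_AA,4)
    if crop: x0,y0,x1,y1=[int(c*k) for c in crop]; im=im[y0:y1,x0:x1]
    cv2.imwrite("pics/"+name,im)
def box(o,yaw,x0,x1,y0,y1,z):
    c,s=np.cos(yaw),np.sin(yaw)
    return [(o[0]+c*a-s*b,o[1]+s*a+c*b,z) for a,b in((x0,y0),(x1,y0),(x1,y1),(x0,y1))]
E
python3 - <<'E'
from h import *
for n,crops in (("top",[(140,200,300,280),(320,200,480,280),(140,110,260,200),(345,110,500,215)]),):
    s=viewer.snapshot(n)
    for i,c in enumerate(crops): overlay(s,[],f"{n}c{i}.png",c,5)
s=viewer.snapshot("side");overlay(s,[],"sc0.png",(280,160,380,260),6);overlay(s,[],"sc1.png",(300,270,400,420),4)
E
```

```text
(no output)
```

View pics/topc0.png

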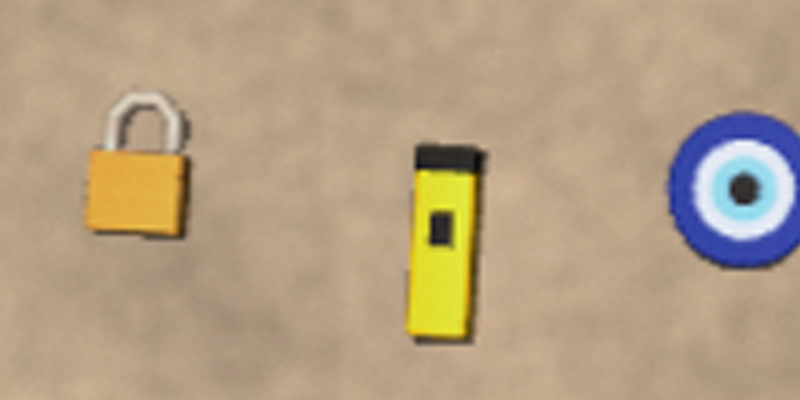

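View pics/topc1.png

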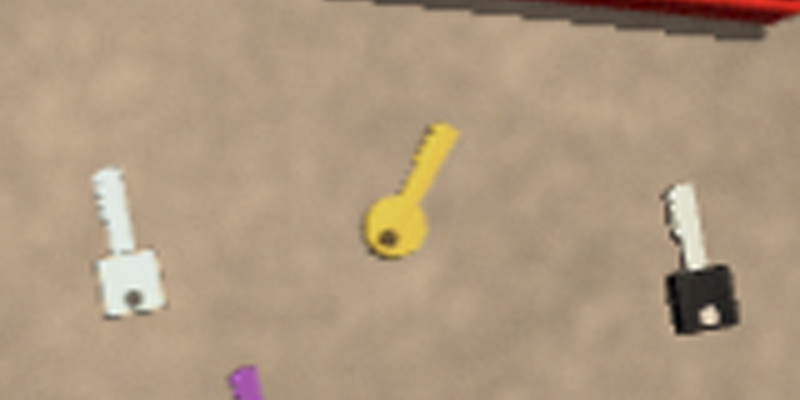

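Zoomed in, the padlock body spans (91,150)–(183,236), with the shackle pointing up (+x). The torch runs (417,146)–(471,337) with its lens up. The brass key's head is at (395,227) and its tip at (446,130). The black key's head is at (702,299) and its tip at (679,186).

View pics/topc2.png

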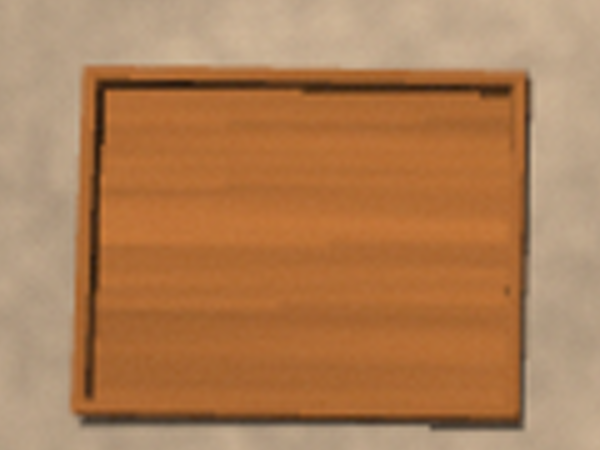

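View pics/topc3.png

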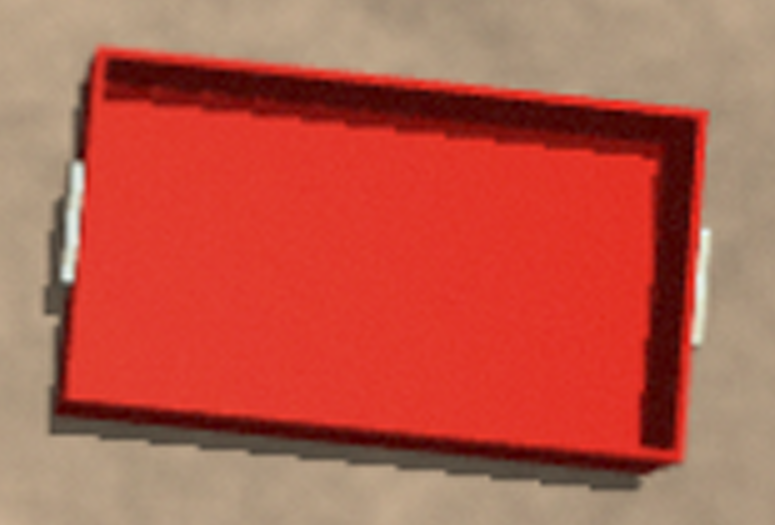

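The tray's rim corners are at (86,67), (526,72), (521,419) and (76,411). The tub's are at about (99,48), (707,111), (683,462) and (60,400), so it is turned roughly 6° clockwise in the image. Now poses, checked with overlays.

```bash
cat > poses.py <<'E'
from h import *
s=viewer.snapshot("top"); s2=viewer.snapshot("side")
R=np.array(s["R"]);print("cam",-R.T@s["t"])
def P(cx,cy,o,z): return px2w(s,cx/5+o[0]-.4,cy/5+o[1]-.4,z)[:2]
def rect(c,o,z):
    # corners TL,TR,BR,BL ; x up
    q=np.array([P(*p,o,z) for p in c]); ctr=q.mean(0)
    d=(q[0]-q[3])+(q[1]-q[2]); e=(q[0]-q[1])+(q[3]-q[2])
    a=np.arctan2(d[1],d[0]); b=np.arctan2(-e[0],e[1])
    print(np.round(ctr,1),"yaw",np.round(np.degrees([a,b]),1),"size",np.linalg.norm(d)/2,np.linalg.norm(e)/2)
    return ctr,b if np.linalg.norm(e)>np.linalg.norm(d) else a
A=(140,200);B=(320,200)
pl=rect([(91,150),(187,153),(183,234),(87,229)],A,18)
to=rect([(417,146),(480,148),(471,337),(407,333)],A,26)
tr=rect([(86,67),(526,72),(521,417),(76,411)],(140,110),16)
tb=rect([(99,48),(707,111),(683,460),(60,400)],(345,110),45)
co=P(742,190,A,10); print("coaster",co)
keys={}
for n,h,t in (("brass",(395,227),(446,130)),("black",(702,299),(679,186)),("white",(131,284),(106,170))):
    hw=P(*h,B,9);tw=P(*t,B,4);d=tw-hw;a=np.arctan2(d[1],d[0])
    o=hw+19*np.array([np.cos(a),np.sin(a)]);keys[n]=(o,a)
    print(n,"head",hw.round(1),"o",o.round(1),"yaw",np.degrees(a).round(1),"len",np.linalg.norm(d).round(1))
polys=[box(*pl,-17,17,-20,20,18),box(*pl,17,44,-16.5,16.5,9),box(*to,-40,40,-13,13,26),box(*tr,-75,75,-95,95,16),box(*tr,-69,69,-89,89,6),box(*tb,-75,75,-130,130,45),box(*tb,-71,71,-126,126,4)]
polys.append([(co[0]+33*np.cos(t),co[1]+33*np.sin(t),10) for t in np.linspace(0,6.28,40)])
for o,a in keys.values(): polys+= [box(o,a,-32,-6,-13,13,9),box(o,a,-9,31,-5,5,4)]
overlay(s,polys,"ov_t.png",(140,110,500,280),2.2)
overlay(s2,polys,"ov_s.png",(280,150,540,430),2.1)
E
python3 poses.py
```

```text
cam [ 394.63380115   11.85667899 1017.66530863]
[442.4 309.4] yaw [-1.  -1.4] size 33.696807546403775 40.6060319768773
[423.7 178.4] yaw [-1.4 -1.7] size 78.34541834048757 26.472863586018633
[614.5 245.8] yaw [0.7 0.2] size 148.65872412256522 188.77851945483778
[ 612.1 -222.7] yaw [-5.1 -4.3] size 149.10962549221716 260.13264703161923
coaster [447.85153458  55.3599556 ]
brass head [ 436.2 -180.4] o [ 452.9 -189.4] yaw -28.3 len 48.0
black head [ 407.5 -313.2] o [ 426.2 -309.9] yaw 9.9 len 49.4
white head [410.1 -67.9] o [428.6 -63.7] yaw 12.7 len 49.8
```

```bash
ls pics
```

```text
ov_s.png
ov_t.png
sc0.png
sc1.png
side0.png
top0.png
topc0.png
topc1.png
topc2.png
topc3.png
```

View pics/ov_t.png

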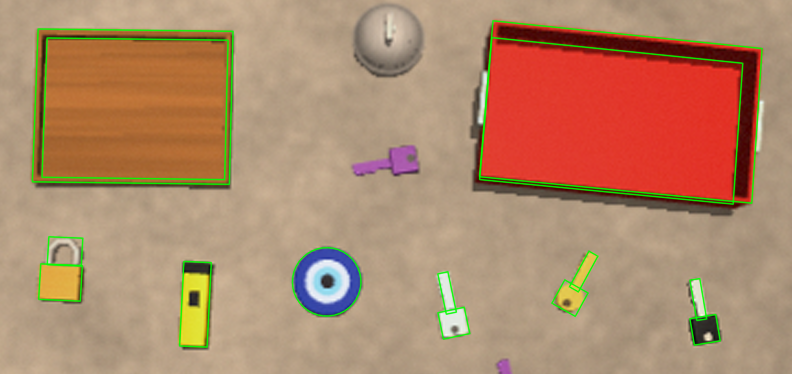

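View pics/ov_s.png

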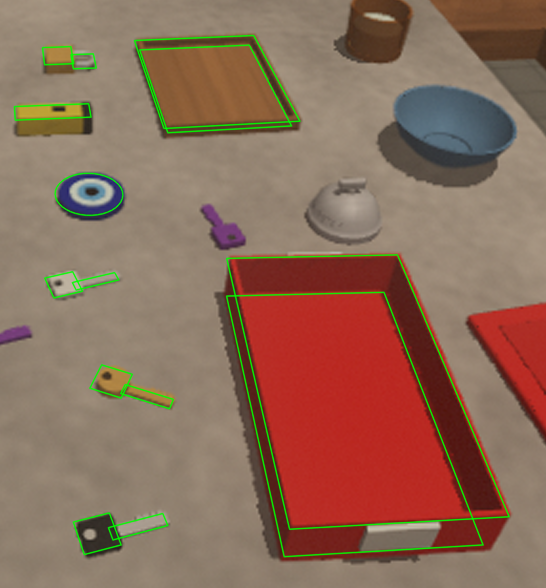

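The overlays match both views to about 2 mm. Next I'll check the robot attributes and work out the first move.

```bash
cat > go.py <<'E'
import sys; from h import *
# usage: go.py x y z yaw : rotation first, then slide in new tool axes
x,y,z,w=map(float,sys.argv[1:5]); st=status.sense(); p=st["tool_pos"]; yw=st["tcp_rot"][2]
dw=(w-yw+90)%180-90; wt=np.radians(yw+dw); d=np.array([x,y,z])-p
c,s=np.cos(wt),np.sin(wt)
print("t",round(st["time"],1),"pos",p.round(1),"rpy",st["tcp_rot"].round(1),"q6",st["joint_pos"][5].round(0),"gap",round(st["finger_gap"],1),"F",st["ft_force"].round(1))
print("twist",round(-np.radians(dw),3),"slide mm",(c*d[0]+s*d[1]).round(1),(s*d[0]-c*d[1]).round(1),round(-d[2],1))
E
python3 go.py 407.5 -313.2 120 9.9; python3 -c "
from bench import r
print(r, [ (a,getattr(r,a)) for a in dir(r) if not a.startswith('_')])"
```

```text
t 0.3 pos [ 213.5 -560.5  230.9] rpy [-180.    -0.    20.8] q6 -5.0 gap 85.5 F [-0.6 -1.1  0.5]
twist 0.191 slide mm 233.7 -210.3 110.9
<Robot object at 0x7fa7df407a10> [('PlanningError', <class 'bench.PlanningError'>), ('grip_depth', 18.700000000000003)]
```

```bash
python3 -m crank '{"slide":[[0,0,0],[0,0,0]],"twist":[0.1,0.091]}' 0.35 40
python3 -m crank '{"slide":[[0.0292,-0.0263,0.0139],[0.0292,-0.0263,0.0139],[0.0292,-0.0263,0.0139],[0.0292,-0.0263,0.0139],[0.0292,-0.0263,0.0139],[0.0292,-0.0263,0.0139],[0.0292,-0.0263,0.0139],[0.0292,-0.0263,0.0139]],"twist":[0,0,0,0,0,0,0,0]}'
python3 -m crank '{"slide":[[0,0,0],[0,0,0]],"twist":[0,0]}'
python3 go.py 407.5 -313.2 20 9.9
```

```text
time: 0.5
tool_pos: [213.5, -560.7, 231.2]
tcp_rot: [-180.0, 0.0, 9.7]
ft_force: [-0.0, -0.6, 0.3]
finger_gap: 59.0
time: 1.3
tool_pos: [408.3, -312.0, 119.7]
tcp_rot: [180.0, -0.0, 9.9]
ft_force: [0.1, -0.1, 0.2]
finger_gap: 55.6
time: 1.5
tool_pos: [407.6, -312.5, 119.7]
tcp_rot: [-180.0, 0.0, 10.0]
ft_force: [0.5, -0.2, 0.4]
finger_gap: 56.0
t 1.5 pos [ 407.6 -312.5  119.7] rpy [-180.    0.   10.] q6 37.0 gap 56.0 F [ 0.5 -0.2  0.4]
twist 0.002 slide mm -0.3 0.7 99.7
```

```bash
python3 -m crank '{"slide":[[0,0.001,0.035],[0,0,0.035],[0,0,0.025],[0,0,0]],"twist":[0,0,0,0]}'
cat > look.py <<'E'
import sys; from h import *
n,name=sys.argv[1:3]; c=[int(v) for v in sys.argv[3:7]]; k=float(sys.argv[7])
s=viewer.snapshot(n); overlay(s,[],name,c,k)
E
python3 look.py side s1.png 260 300 440 440 4.4
```

```text
time: 1.9
tool_pos: [404.6, -313.4, 21.8]
tcp_rot: [-179.7, 0.2, 9.8]
ft_force: [-0.5, 0.1, -0.5]
finger_gap: 55.2
```

View pics/s1.png

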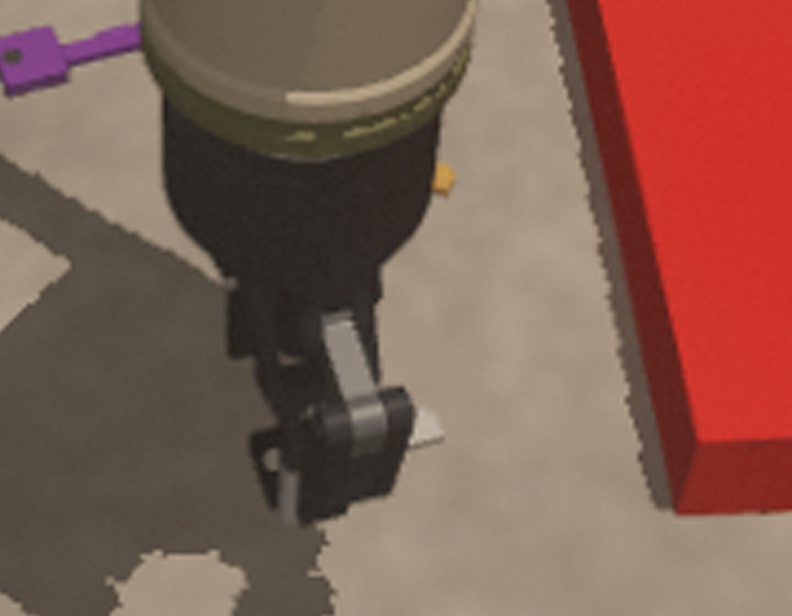

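The side view shows the gripper straddling the key, with the near finger's lower edge at crop (300–390, 520–490). I'll compare that with projected heights to learn how far back the tips stand.

```bash
python3 - <<'E'
from h import *
s=viewer.snapshot("side"); p=status.sense()["tool_pos"];print(p)
a=np.radians(9.9);X=np.array([np.cos(a),np.sin(a),0]);Y=np.array([np.sin(a),-np.cos(a),0])
for z in (20,25,30,35):
  for dy in (28,42):
    print(z,dy,[((w2px(s,np.array([p[0],p[1],z])+X*dx+Y*dy)-[260,300])*4.4).round(0).tolist() for dx in(-11,11)])
E
```

```text
[ 407.23955301 -315.33349187   25.83321027]
20 28 [[283.0, 527.0], [350.0, 510.0]]
20 42 [[297.0, 567.0], [365.0, 549.0]]
25 28 [[284.0, 519.0], [351.0, 501.0]]
25 42 [[297.0, 559.0], [366.0, 540.0]]
30 28 [[284.0, 511.0], [352.0, 493.0]]
30 42 [[298.0, 551.0], [367.0, 532.0]]
35 28 [[284.0, 502.0], [353.0, 484.0]]
35 42 [[298.0, 542.0], [368.0, 524.0]]
```

```bash
python3 -m crank '{"slide":[[0,0,0],[0,0,0],[0,0,0.01],[0,0,0.008],[0,0,0.004],[0,0,0]],"twist":[0,0,0,0,0,0]}' 0.52
python3 go.py 407.5 -313.2 3 9.9
python3 look.py side s2.png 260 300 440 440 4.4
```

```text
time: 2.6
tool_pos: [406.8, -313.4, 1.8]
tcp_rot: [-179.9, 0.1, 9.9]
ft_force: [0.5, 0.2, -0.2]
finger_gap: 41.3
t 2.6 pos [ 406.8 -313.4    1.8] rpy [-1.799e+02  1.000e-01  9.900e+00] q6 37.0 gap 41.3 F [ 0.5  0.2 -0.2]
twist 0.0 slide mm 0.7 -0.1 -1.2
```

View pics/s2.png

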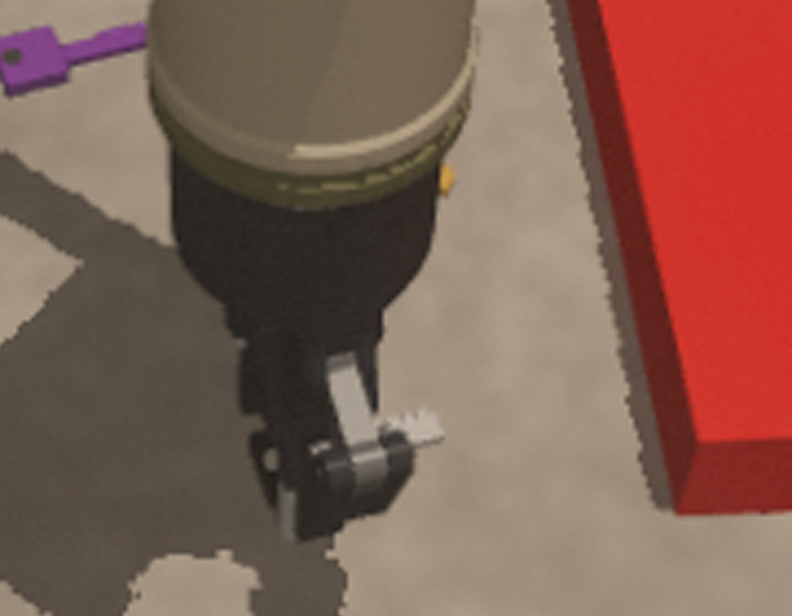

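The fingers straddle the key head, with the near fingertip at about (300,538) and no contact force. I'll close on it.

```bash
python3 -m crank '{"slide":[[0,0,0],[0,0,0],[0,0,0],[0,0,0]],"twist":[0,0,0,0]}' 1 25
python3 go.py 407.5 -313.2 3 9.9
python3 look.py side s3.png 260 300 440 440 4.4
```

```text
time: 3.05
tool_pos: [407.8, -314.4, 3.3]
tcp_rot: [180.0, -0.0, 9.9]
ft_force: [0.2, -0.3, 1.2]
finger_gap: 25.1
t 3.0 pos [ 407.8 -314.4    3.3] rpy [180.   -0.    9.9] q6 37.0 gap 25.1 F [ 0.2 -0.3  1.2]
twist 0.0 slide mm -0.1 -1.2 0.3
```

View pics/s3.png

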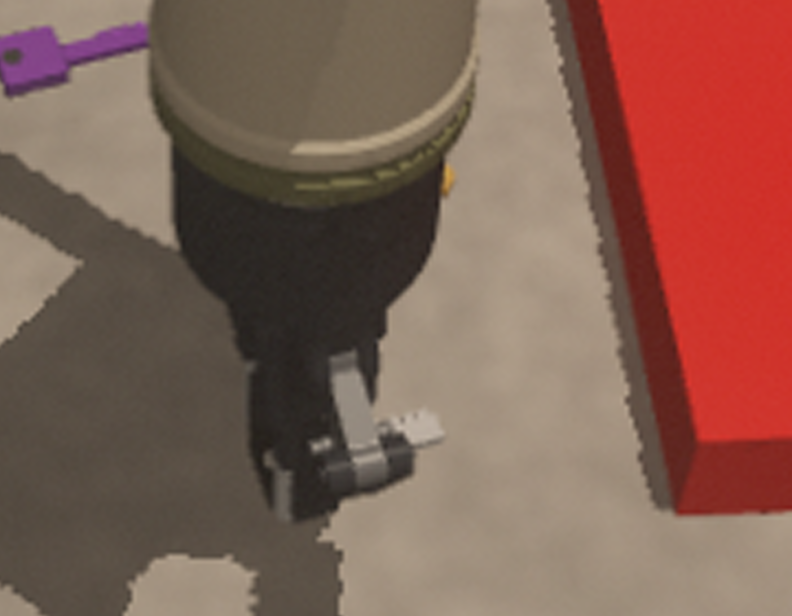

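Gripped: the gap reads 25 mm. Lifting now and heading for the tub's −y side.

```bash
python3 -m crank '{"slide":[[0,0,-0.02],[0,0,-0.04],[0,0,-0.04],[0,0,0],[0,0,0],[0,0,0]],"twist":[0,0,0,0.13,0.123,0]}'
python3 go.py 587.2 -295.9 103 -4.6
python3 look.py side s4.png 260 250 440 440 3.2
```

```text
time: 3.7
tool_pos: [407.8, -314.4, 103.6]
tcp_rot: [180.0, -0.0, -4.7]
ft_force: [-0.8, 0.5, 0.2]
finger_gap: 25.0
t 3.7 pos [ 407.8 -314.4  103.6] rpy [180.   -0.   -4.7] q6 51.0 gap 25.0 F [-0.8  0.5  0.2]
twist -0.002 slide mm 177.3 -32.9 0.6
```

View pics/s4.png

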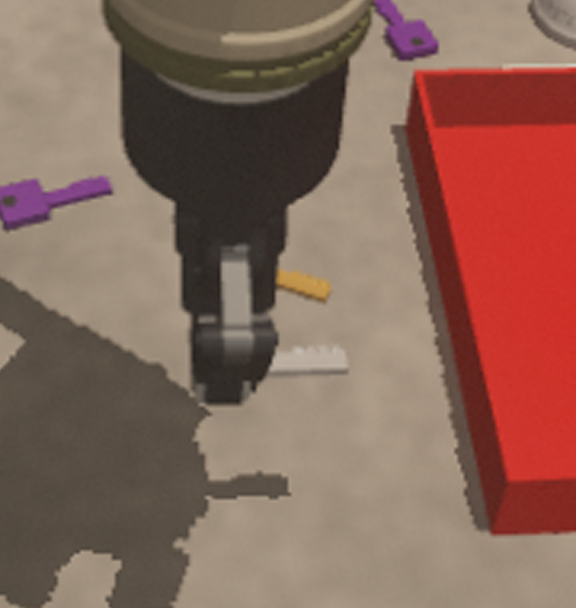

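The key is held, its blade level at crop (310,362). I'll carry it over.

```bash
python3 -m crank '{"slide":[[0.0355,-0.0066,0],[0.0355,-0.0066,0],[0.0355,-0.0066,0],[0.0355,-0.0066,0],[0.0355,-0.0066,0],[0,0,0]],"twist":[0,0,0,0,0,0]}'
python3 -m crank '{"slide":[[0,0,0.03],[0,0,0.035],[0,0,0.02],[0,0,0.008],[0,0,0.002],[0,0,0]],"twist":[0,0,0,0,0,0]}'
python3 go.py 587.2 -295.9 8 -4.6
python3 look.py side s5.png 340 240 520 440 3
```

```text
time: 4.35
tool_pos: [590.2, -294.1, 101.5]
tcp_rot: [-179.9, 0.0, -4.2]
ft_force: [-0.0, 0.8, -0.5]
finger_gap: 24.7
time: 4.95
tool_pos: [587.1, -295.8, 8.3]
tcp_rot: [180.0, -0.0, -4.5]
ft_force: [0.5, -0.7, -0.8]
finger_gap: 25.0
t 5.0 pos [ 587.1 -295.8    8.3] rpy [180.   -0.   -4.5] q6 63.0 gap 25.0 F [ 0.5 -0.7 -0.8]
twist 0.002 slide mm 0.1 0.1 0.3
```

View pics/s5.png

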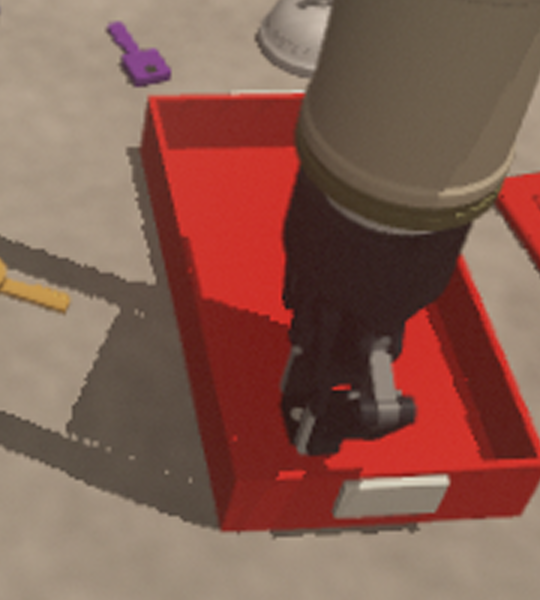

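The gripper is down inside the tub at its near end, clear of the walls. Releasing and going up, then on to the padlock.

```bash
python3 -m crank '{"slide":[[0,0,0.0005],[0,0,0],[0,0,0],[0,0,0],[0,0,-0.04],[0,0,-0.05],[0,0,-0.045]],"twist":[0,0,0,0,0,0,0]}' 0.45
python3 go.py 442.4 309.4 143 -1.2
python3 look.py side s6.png 340 240 520 440 3
```

```text
time: 5.7
tool_pos: [586.9, -295.4, 144.2]
tcp_rot: [-180.0, 0.0, -4.6]
ft_force: [1.2, 0.0, 0.3]
finger_gap: 47.4
t 5.7 pos [ 586.9 -295.4  144.2] rpy [-180.     0.    -4.6] q6 63.0 gap 47.4 F [1.2 0.  0.3]
twist -0.059 slide mm -157.2 -601.7 1.2
```

View pics/s6.png

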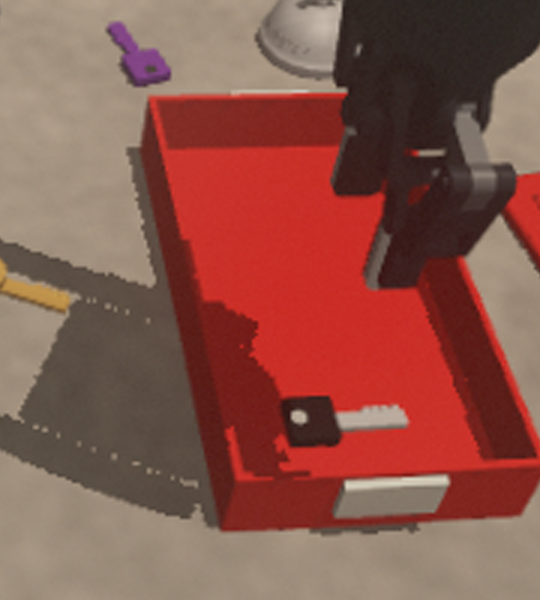

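The black key lies flat on the tub floor (crop 340,420). On to the padlock.

```bash
python3 -m crank '{"slide":[[0,0,0],[-0.0105,-0.0401,0],[-0.0105,-0.0401,0],[-0.0105,-0.0401,0],[-0.0105,-0.0401,0],[-0.0105,-0.0401,0],[-0.0105,-0.0401,0],[-0.0105,-0.0401,0]],"twist":[-0.059,0,0,0,0,0,0,0]}' 0.25
python3 -m crank '{"slide":[[-0.0105,-0.0401,0],[-0.0105,-0.0401,0],[-0.0105,-0.0401,0],[-0.0105,-0.0401,0],[-0.0105,-0.0401,0],[-0.0105,-0.0401,0],[-0.0105,-0.0401,0],[-0.0105,-0.0401,0]],"twist":[0,0,0,0,0,0,0,0]}'
python3 -m crank '{"slide":[[0,0,0],[0,0,0]],"twist":[0,0]}'
python3 go.py 442.4 309.4 3 -1.2
```

```text
time: 6.55
tool_pos: [519.1, -11.9, 142.7]
tcp_rot: [-180.0, -0.0, -1.2]
ft_force: [0.4, 0.0, 1.2]
finger_gap: 64.1
time: 7.35
tool_pos: [441.9, 310.8, 142.7]
tcp_rot: [-180.0, -0.0, -1.2]
ft_force: [0.6, 0.2, 1.1]
finger_gap: 64.1
time: 7.55
tool_pos: [442.1, 309.8, 142.4]
tcp_rot: [180.0, -0.0, -1.1]
ft_force: [-1.4, 0.1, -0.5]
finger_gap: 64.1
t 7.5 pos [442.1 309.8 142.4] rpy [180.   -0.   -1.1] q6 121.0 gap 64.1 F [-1.4  0.1 -0.5]
twist 0.002 slide mm 0.4 0.4 139.4
```

```bash
python3 -m crank '{"slide":[[0.003,0,0.03],[0,0,0.045],[0,0,0.04],[0,0,0.018],[0,0,0.0055],[0,0,0]],"twist":[0,0,0,0,0,0]}'
python3 -m crank '{"slide":[[0,0,0],[0,0,0],[0,0,0],[0,0,0]],"twist":[0,0,0,0]}' 1 70
python3 look.py side s7.png 260 130 420 250 4.5
```

```text
time: 8.15
tool_pos: [445.5, 307.8, 3.6]
tcp_rot: [179.9, 0.1, -1.3]
ft_force: [0.7, -0.1, 0.4]
finger_gap: 64.0
time: 8.55
tool_pos: [447.4, 309.9, 6.6]
tcp_rot: [-179.9, -0.2, -1.2]
ft_force: [0.3, -1.4, 7.4]
finger_gap: 38.2
```

View pics/s7.png

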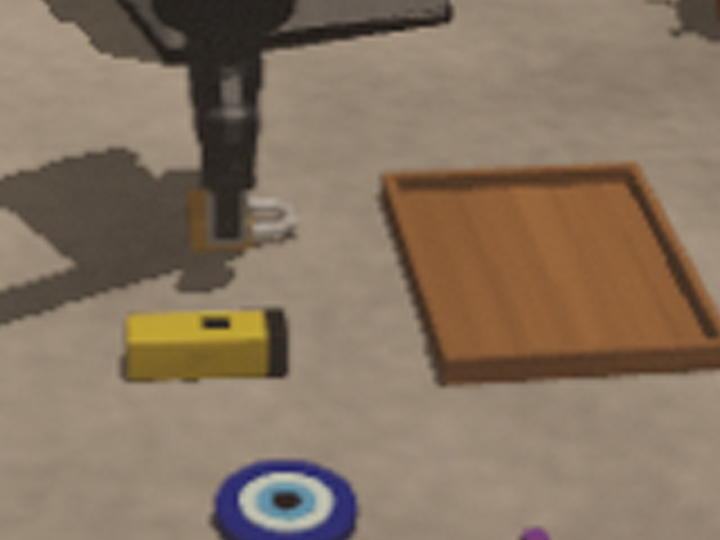

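The fingers are on the padlock body at crop (228,215). I'll lift and check the force.

```bash
python3 go.py 445.4 309.4 3 -1.2;  python3 -m crank '{"slide":[[0,0,-0.02],[0,0,-0.04],[0,0,-0.045],[0,0,-0.035],[0,0,0],[0,0,0]],"twist":[0,0,0,0,0,0]}'
python3 look.py side s8.png 260 80 420 250 3.5
python3 go.py 612.1 -222.7 143 -4.6
```

```text
t 8.6 pos [447.4 309.9   6.6] rpy [-179.9   -0.2   -1.2] q6 121.0 gap 38.0 F [-1.5 -1.6  7. ]
twist -0.0 slide mm -2.0 0.5 3.6
time: 9.2
tool_pos: [446.5, 309.6, 146.0]
tcp_rot: [-179.9, -0.2, -1.2]
ft_force: [0.1, 0.1, -0.9]
finger_gap: 38.1
t 9.2 pos [445.4 309.  144.1] rpy [-180.    -0.    -1.2] q6 121.0 gap 38.0 F [-0.9  0.4 -1.7]
twist 0.059 slide mm 208.8 516.6 1.1
```

View pics/s8.png

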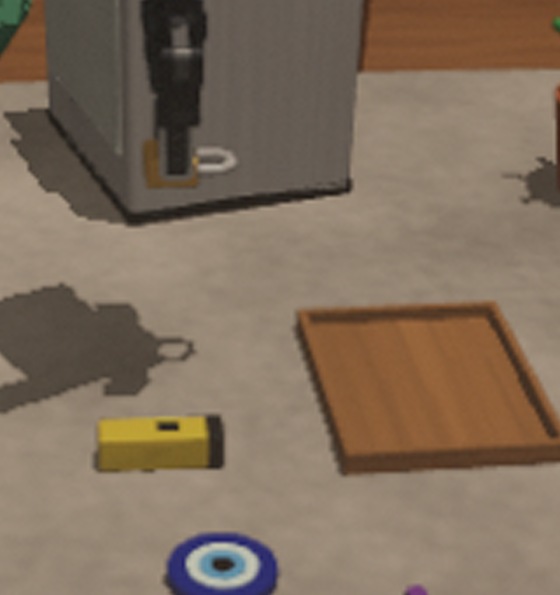

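The padlock is held level with its shackle at crop (215,160). I'll carry it to mid-tub.

```bash
python3 -m crank '{"slide":[[0,0,0],[0.0155,0.0398,0],[0.0155,0.0398,0],[0.0155,0.0398,0],[0.0155,0.0398,0],[0.0155,0.0398,0],[0.0155,0.0398,0],[0.0155,0.0398,0]],"twist":[0.059,0,0,0,0,0,0,0]}'
python3 -m crank '{"slide":[[0.0155,0.0398,0],[0.0155,0.0398,0],[0.0155,0.0398,0],[0.0155,0.0398,0],[0.0155,0.0398,0],[0.0155,0.0398,0],[0,0,0],[0,0,0]],"twist":[0,0,0,0,0,0,0,0]}'
python3 go.py 605.1 -222.1 144 -4.6
python3 -m crank '{"slide":[[0,0,0.03],[0,0,0.045],[0,0,0.035],[0,0,0.016],[0,0,0.004],[0,0,0],[0,0,0]],"twist":[0,0,0,0,0,0,0]}'
python3 look.py side s9.png 340 230 520 430 3
```

```text
time: 10.05
tool_pos: [530.1, 21.0, 141.9]
tcp_rot: [180.0, 0.2, -4.6]
ft_force: [1.2, 0.6, -1.6]
finger_gap: 37.9
time: 10.85
tool_pos: [603.5, -223.3, 141.2]
tcp_rot: [-179.9, 0.2, -4.7]
ft_force: [-0.5, 1.2, -2.0]
finger_gap: 37.9
t 10.8 pos [ 603.5 -223.3  141.2] rpy [-179.9    0.2   -4.7] q6 70.0 gap 37.9 F [-0.5  1.2 -2. ]
twist -0.002 slide mm 1.5 -1.3 -2.8
time: 11.55
tool_pos: [606.4, -223.2, 16.3]
tcp_rot: [179.9, -0.2, -4.6]
ft_force: [0.5, -0.6, -0.9]
finger_gap: 37.9
```

View pics/s9.png

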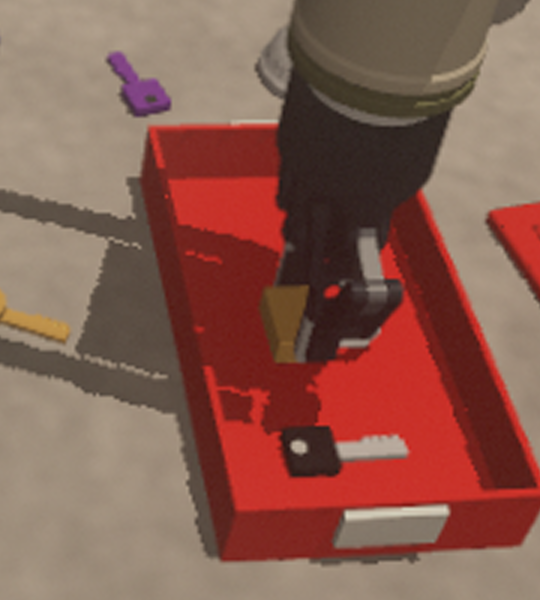

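The padlock is mid-tub, just above the floor. I'll lower it gently until it touches.

```bash
for i in 1; do python3 -m crank '{"slide":[[0,0,0.002],[0,0,0.001],[0,0,0],[0,0,0]],"twist":[0,0,0,0]}'; done
python3 -m crank '{"slide":[[0,0,0.001],[0,0,0.001],[0,0,0],[0,0,0]],"twist":[0,0,0,0]}'
```

```text
time: 12.0
tool_pos: [604.9, -222.9, 11.2]
tcp_rot: [180.0, 0.0, -4.6]
ft_force: [0.1, 0.6, -1.3]
finger_gap: 37.8
time: 12.4
tool_pos: [605.1, -223.0, 10.7]
tcp_rot: [180.0, -0.0, -4.6]
ft_force: [-6.1, 2.8, 11.9]
finger_gap: 37.9
```

```bash
python3 -m crank '{"slide":[[0,0,0],[0,0,0],[0,0,0],[0,0,0],[0,0,-0.04],[0,0,-0.05],[0,0,-0.045]],"twist":[0,0,0,0,0,0,0]}' 0.3
python3 look.py side s10.png 340 230 520 430 3
python3 go.py 423.7 178.4 144 -1.5
```

```text
time: 13.1
tool_pos: [604.6, -222.7, 145.5]
tcp_rot: [-180.0, 0.0, -4.6]
ft_force: [1.4, -0.4, 0.8]
finger_gap: 59.8
t 13.2 pos [ 608.9 -224.6  155.8] rpy [179.8  -0.7  -4.6] q6 70.0 gap 60.0 F [ 2.7 -1.9  6.1]
twist -0.054 slide mm -195.6 -398.0 11.8
```

View pics/s10.png

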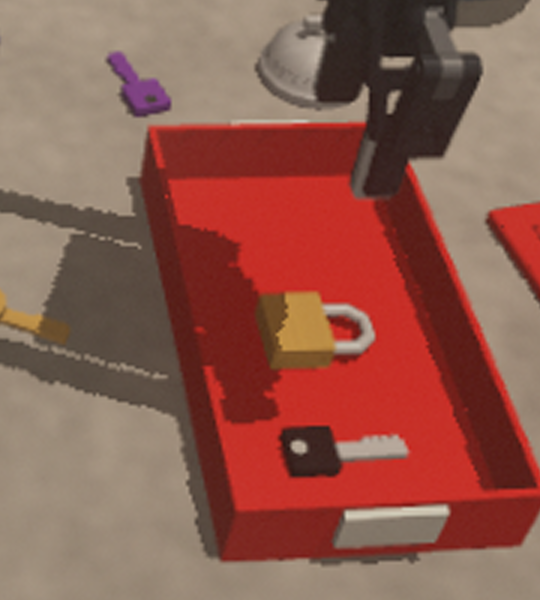

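The padlock lies flat mid-tub beside the key. The torch is next.

```bash
python3 -m crank '{"slide":[[0,0,0],[-0.0192,-0.0396,0],[-0.0192,-0.0396,0],[-0.0192,-0.0396,0],[-0.0192,-0.0396,0],[-0.0192,-0.0396,0],[-0.0192,-0.0396,0],[-0.0192,-0.0396,0]],"twist":[-0.054,0,0,0,0,0,0,0]}' 0.4
python3 -m crank '{"slide":[[-0.0192,-0.0396,0],[-0.0192,-0.0396,0],[-0.0192,-0.0396,0],[0,0,0],[0,0,0],[0,0,0]],"twist":[0,0,0,0,0,0]}'
python3 go.py 423.7 178.4 6 -1.5
```

```text
time: 13.95
tool_pos: [476.9, 59.2, 144.0]
tcp_rot: [-180.0, -0.0, -1.5]
ft_force: [0.7, 1.1, 0.4]
finger_gap: 51.1
time: 14.55
tool_pos: [423.7, 177.4, 144.1]
tcp_rot: [180.0, -0.0, -1.5]
ft_force: [0.2, -0.4, -0.0]
finger_gap: 51.2
t 14.6 pos [423.7 177.4 144.1] rpy [180.   -0.   -1.5] q6 108.0 gap 51.2 F [ 0.2 -0.4 -0. ]
twist -0.0 slide mm -0.1 -1.0 138.1
```

```bash
python3 -m crank '{"slide":[[0,-0.001,0.03],[0,0,0.045],[0,0,0.04],[0,0,0.018],[0,0,0.005],[0,0,0]],"twist":[0,0,0,0,0,0]}'
python3 -m crank '{"slide":[[0,0,0],[0,0,0],[0,0,0],[0,0,0]],"twist":[0,0,0,0]}' 1 50
python3 -m crank '{"slide":[[0,0,-0.02],[0,0,-0.04],[0,0,-0.045],[0,0,-0.033],[0,0,0],[0,0,0]],"twist":[0,0,0,0,0,0]}'
python3 look.py side s11.png 260 80 420 250 3.5
python3 go.py 612.1 -222.7 144 -4.6
```

```text
time: 15.15
tool_pos: [423.5, 177.9, 5.7]
tcp_rot: [180.0, 0.1, -1.6]
ft_force: [0.3, -0.8, 0.2]
finger_gap: 51.2
time: 15.55
tool_pos: [425.3, 179.4, 8.1]
tcp_rot: [-180.0, -0.2, -1.5]
ft_force: [-0.6, -0.8, 7.2]
finger_gap: 24.9
time: 16.15
tool_pos: [424.2, 179.4, 145.5]
tcp_rot: [-179.9, -0.2, -1.5]
ft_force: [0.4, 0.0, -2.4]
finger_gap: 24.7
t 16.2 pos [423.2 179.  143.9] rpy [-180.    -0.    -1.5] q6 108.0 gap 25.0 F [-0.1 -0.1 -1.9]
twist 0.054 slide mm 220.5 385.3 -0.1
```

View pics/s11.png

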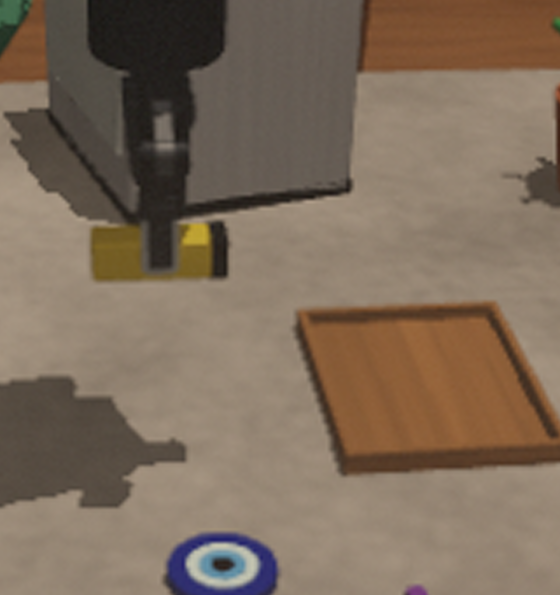

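The torch is held level. I'll carry it to the tub's +y side.

```bash
python3 -m crank '{"slide":[[0,0,0],[0.0275,0.0387,0],[0.0275,0.0387,0],[0.0275,0.0387,0],[0.0275,0.0387,0],[0.0275,0.0387,0],[0.0275,0.0387,0],[0.0275,0.0387,0]],"twist":[0.054,0,0,0,0,0,0,0]}'
python3 -m crank '{"slide":[[0.0275,0.0387,0],[0,0,0],[0,0,0],[0,0,0.03],[0,0,0.045],[0,0,0.035],[0,0,0.016],[0,0,0.004]],"twist":[0,0,0,0,0,0,0,0]}'
python3 -m crank '{"slide":[[0,0,0.001],[0,0,0],[0,0,0]],"twist":[0,0,0]}'
python3 look.py side s12.png 340 230 520 430 3
```

```text
time: 17.0
tool_pos: [592.9, -107.9, 141.5]
tcp_rot: [-180.0, 0.2, -4.6]
ft_force: [0.1, 0.7, -0.0]
finger_gap: 24.8
time: 17.8
tool_pos: [616.0, -145.4, 12.1]
tcp_rot: [-179.9, 0.2, -4.5]
ft_force: [-0.1, -0.2, -1.1]
finger_gap: 24.8
time: 18.1
tool_pos: [618.8, -147.3, 14.6]
tcp_rot: [180.0, -0.1, -4.6]
ft_force: [-0.9, 0.6, -0.6]
finger_gap: 24.7
```

View pics/s12.png

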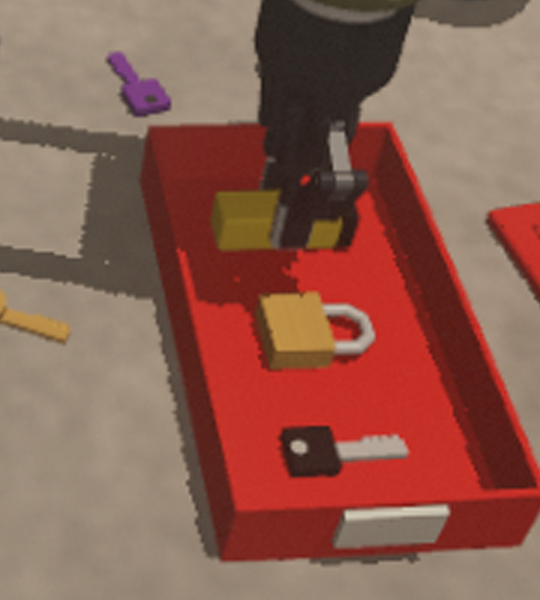

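The torch is on the far side of the padlock, just above the floor. I'll lower it the last bit.

```bash
python3 -m crank '{"slide":[[0,0,0.001],[0,0,0.001],[0,0,0],[0,0,0]],"twist":[0,0,0,0]}'
python3 -m crank '{"slide":[[0,0,0.001],[0,0,0],[0,0,0]],"twist":[0,0,0]}'
```

```text
time: 18.55
tool_pos: [618.3, -147.3, 11.7]
tcp_rot: [180.0, -0.0, -4.6]
ft_force: [-1.0, -0.1, 3.7]
finger_gap: 25.0
time: 18.85
tool_pos: [618.3, -147.4, 11.7]
tcp_rot: [180.0, -0.0, -4.6]
ft_force: [-5.7, 2.2, 13.2]
finger_gap: 25.0
```

```bash
python3 -m crank '{"slide":[[0,0,0],[0,0,0],[0,0,0],[0,0,-0.004],[0,0,-0.04],[0,0,-0.05],[0,0,-0.04]],"twist":[0,0,0,0,0,0,0]}' 0.5
python3 -m crank '{"slide":[[0,0,0],[0,0,0]],"twist":[0,0]}' 0
python3 look.py side s13.png 340 230 520 430 3
python3 go.py 447.9 55.4 144 0
```

```text
time: 19.55
tool_pos: [618.1, -147.3, 146.6]
tcp_rot: [180.0, -0.1, -4.6]
ft_force: [1.6, -0.7, 1.4]
finger_gap: 42.6
time: 19.75
tool_pos: [619.0, -147.6, 146.1]
tcp_rot: [180.0, -0.2, -4.6]
ft_force: [-0.8, -0.3, -1.2]
finger_gap: 70.1
t 19.8 pos [ 617.7 -147.1  143.9] rpy [-180.     0.    -4.6] q6 77.0 gap 76.7 F [-0.3 -0.3 -0.1]
twist -0.08 slide mm -169.8 -202.5 -0.1
```

View pics/s13.png

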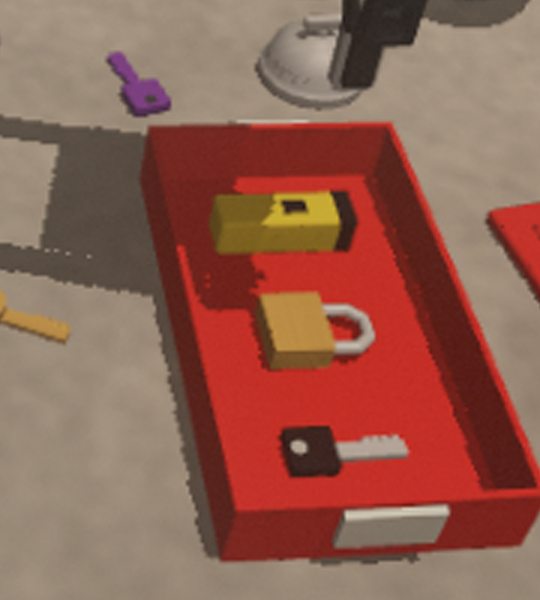

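All three cellar items lie flat and upright. The torch is at crop (285,220), the padlock at (295,330) and the key at (345,450). Now the coaster.

```bash
python3 -m crank '{"slide":[[0,0,0],[-0.0283,-0.0338,0],[-0.0283,-0.0338,0],[-0.0283,-0.0338,0],[-0.0283,-0.0338,0],[-0.0283,-0.0338,0],[-0.0283,-0.0338,0],[0,0,0]],"twist":[-0.08,0,0,0,0,0,0,0]}'
python3 -m crank '{"slide":[[0,0,0.03],[0,0,0.045],[0,0,0.04],[0,0,0.015],[0,0,0],[0,0,0]],"twist":[0,0,0,0,0,0]}'
python3 go.py 447.9 55.4 0 0
python3 look.py side s14.png 270 160 390 290 4.5
```

```text
time: 20.6
tool_pos: [443.5, 58.8, 141.2]
tcp_rot: [-179.9, 0.3, 0.2]
ft_force: [0.8, -0.3, 0.5]
finger_gap: 85.6
time: 21.2
tool_pos: [447.4, 55.4, 13.4]
tcp_rot: [180.0, 0.1, -0.0]
ft_force: [-0.3, -0.9, 0.7]
finger_gap: 85.6
t 21.2 pos [447.4  55.4  13.4] rpy [ 1.8e+02  1.0e-01 -0.0e+00] q6 91.0 gap 85.6 F [-0.3 -0.9  0.7]
twist -0.0 slide mm 0.5 -0.0 13.4
```

View pics/s14.png

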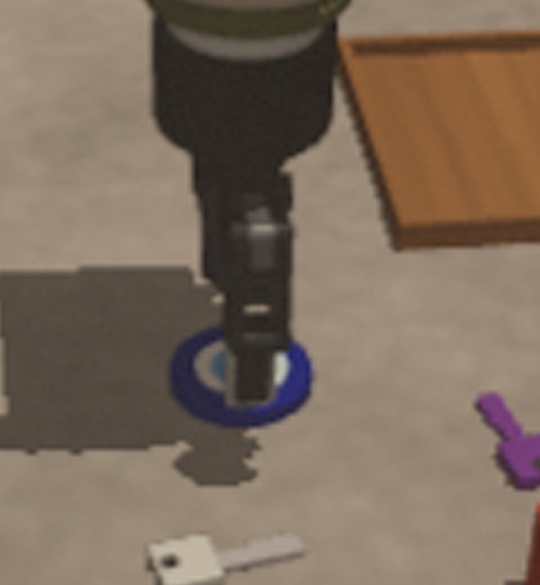

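The near finger's tip is at crop (248,405), well above the table. I'll compute its height.

```bash
python3 - <<'E'
from h import *
s=viewer.snapshot("side")
for dy in (42.7,50,57):
  for z in (10,15,20,25,30): print(dy,z,((w2px(s,[447.7,55.4-dy,z])-[270,160])*4.5).round(0))
E
```

```text
42.7 10 [245. 428.]
42.7 15 [245. 419.]
42.7 20 [246. 410.]
42.7 25 [246. 402.]
42.7 30 [246. 393.]
50 10 [247. 439.]
50 15 [248. 430.]
50 20 [248. 421.]
50 25 [248. 412.]
50 30 [248. 403.]
57 10 [249. 449.]
57 15 [250. 440.]
57 20 [250. 432.]
57 25 [250. 423.]
57 30 [251. 414.]
```

The tips stand about 12 mm behind the nominal TCP when open, so at the coaster's width the TCP can go slightly below 0.

```bash
python3 -m crank '{"slide":[[0,0,0.01],[0,0,0.005],[0,0,0.003],[0,0,0],[0,0,0]],"twist":[0,0,0,0,0]}'
python3 look.py side s15.png 270 160 390 290 4.5
python3 -m crank '{"slide":[[0,0,0],[0,0,0],[0,0,0],[0,0,0]],"twist":[0,0,0,0]}' 0.4 40
python3 look.py side s16.png 270 160 390 290 4.5
```

```text
time: 21.8
tool_pos: [448.0, 55.7, -3.9]
tcp_rot: [-180.0, 0.0, -0.0]
ft_force: [-0.0, 0.5, 0.1]
finger_gap: 85.9
time: 22.25
tool_pos: [448.5, 55.7, -3.2]
tcp_rot: [-180.0, -0.0, -0.0]
ft_force: [-1.6, -0.1, 5.0]
finger_gap: 63.1
```

View pics/s16.png

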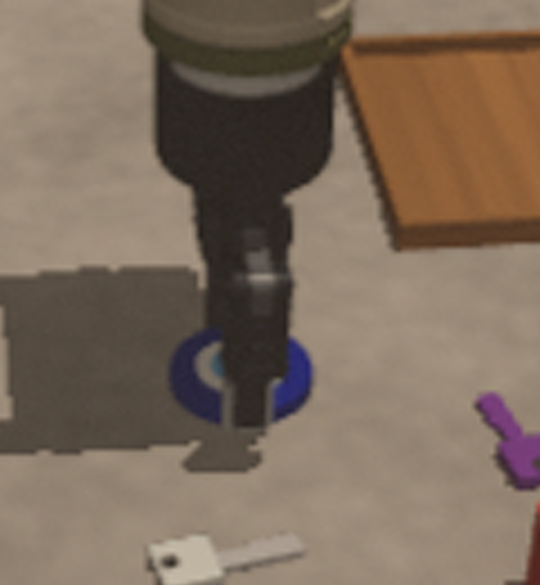

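The gap reads 63, which fits the 66 mm rim given the gripper's slight under-reading so far. I'll firm the grip a little and lift slowly.

```bash
python3 -m crank '{"slide":[[0,0,0],[0,0,-0.005],[0,0,-0.01],[0,0,-0.015],[0,0,-0.02],[0,0,-0.01],[0,0,0],[0,0,0]],"twist":[0,0,0,0,0,0,0,0]}' 0.5 60
python3 look.py side s17.png 270 130 390 260 4.5
python3 go.py 614.5 245.8 56 0
```

```text
time: 23.1
tool_pos: [448.1, 55.6, 56.0]
tcp_rot: [-180.0, -0.0, -0.0]
ft_force: [0.1, 0.8, -0.2]
finger_gap: 62.0
t 23.1 pos [447.6  55.6  55.4] rpy [180.   0.  -0.] q6 91.0 gap 61.5 F [-0.5  0.4 -1.2]
twist -0.0 slide mm 166.9 -190.2 -0.6
```

View pics/s17.png

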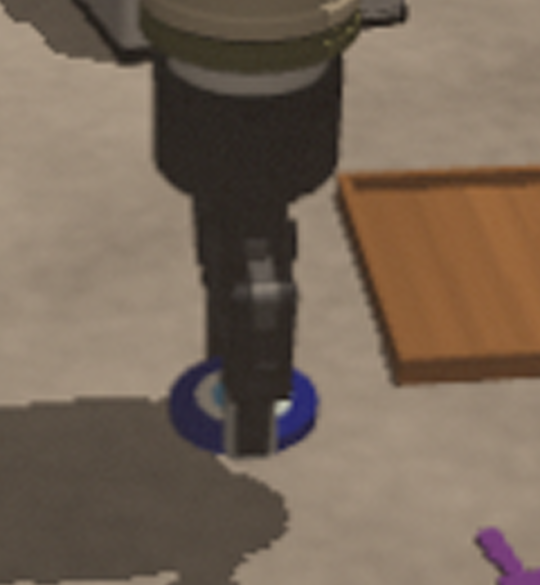

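The coaster is lifted level. I'm keeping an eye on the gap, which has crept from 63 to 61.5.

```bash
python3 -m crank '{"slide":[[0.01,-0.0115,0],[0.025,-0.0285,0],[0.033,-0.0375,0],[0.033,-0.0375,0],[0.033,-0.0375,0],[0.023,-0.0262,0],[0.0099,-0.0115,0],[0,0,0]],"twist":[0,0,0,0,0,0,0,0]}'
python3 look.py side s18.png 330 120 490 260 4.5
python3 go.py 614.5 245.8 8 0
```

```text
time: 23.95
tool_pos: [615.0, 247.3, 54.2]
tcp_rot: [180.0, 0.1, 0.1]
ft_force: [-0.0, 0.7, -1.2]
finger_gap: 62.5
t 24.0 pos [614.2 246.1  54.1] rpy [1.799e+02 1.000e-01 1.000e-01] q6 107.0 gap 62.0 F [-0.1 -0.  -0.1]
twist 0.001 slide mm 0.3 0.3 46.1
```

View pics/s18.png

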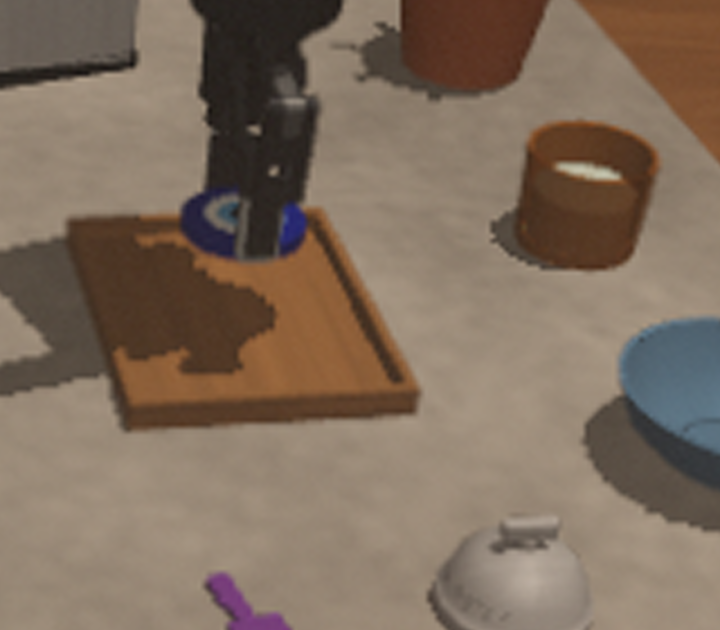

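The coaster is level over the tray and the gap is steady near 62. I'll lower it gently.

```bash
python3 -m crank '{"slide":[[0,0,0.01],[0,0,0.015],[0,0,0.012],[0,0,0.008],[0,0,0.004],[0,0,0.001],[0,0,0],[0,0,0]],"twist":[0,0,0,0,0,0,0,0]}'
python3 -m crank '{"slide":[[0,0,0.001],[0,0,0.001],[0,0,0],[0,0,0]],"twist":[0,0,0,0]}'
python3 go.py 614.5 245.8 3 0
```

```text
time: 24.8
tool_pos: [615.6, 246.0, 6.9]
tcp_rot: [-180.0, -0.1, -0.0]
ft_force: [0.2, -0.3, -1.3]
finger_gap: 62.1
time: 25.2
tool_pos: [615.0, 245.8, 4.1]
tcp_rot: [180.0, 0.0, -0.0]
ft_force: [-0.1, 0.3, -1.1]
finger_gap: 61.9
t 25.2 pos [615.  245.8   4.1] rpy [180.   0.  -0.] q6 107.0 gap 61.9 F [-0.1  0.3 -1.1]
twist -0.0 slide mm -0.5 0.0 1.1
```

```bash
python3 -m crank '{"slide":[[0,0,0.001],[0,0,0],[0,0,0]],"twist":[0,0,0]}'
python3 -m crank '{"slide":[[0,0,0.001],[0,0,0],[0,0,0]],"twist":[0,0,0]}'
```

```text
time: 25.5
tool_pos: [615.2, 245.9, 3.2]
tcp_rot: [-180.0, -0.0, -0.0]
ft_force: [0.0, 0.2, 0.0]
finger_gap: 61.9
time: 25.8
tool_pos: [615.2, 245.9, 3.1]
tcp_rot: [-180.0, -0.0, -0.0]
ft_force: [-2.9, -1.1, 6.6]
finger_gap: 62.1
```

It's touching down. Releasing.

```bash
python3 -m crank '{"slide":[[0,0,0],[0,0,0],[0,0,0],[0,0,0],[0,0,-0.01],[0,0,-0.04],[0,0,-0.05],[0,0,-0.04]],"twist":[0,0,0,0,0,0,0,0]}' 0
python3 go.py 436.2 -180.4 143 -28.3
python3 look.py side s19.png 330 120 490 260 4.5
```

```text
time: 26.6
tool_pos: [615.5, 245.9, 145.6]
tcp_rot: [-180.0, -0.1, -0.0]
ft_force: [1.0, 0.5, 0.5]
finger_gap: 85.3
t 26.6 pos [615.5 245.9 145.6] rpy [-1.8e+02 -1.0e-01 -0.0e+00] q6 107.0 gap 85.3 F [1.  0.5 0.5]
twist 0.494 slide mm 44.3 460.4 2.6
```

View pics/s19.png

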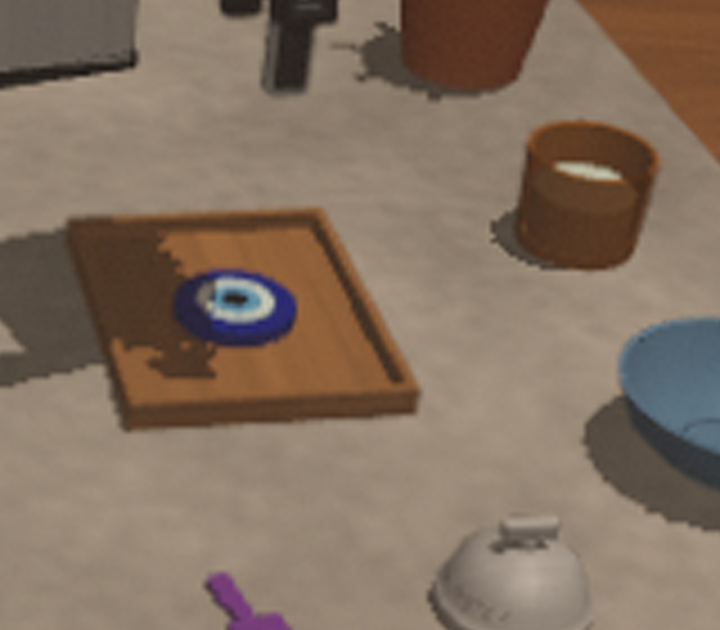

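The coaster lies flat in the middle of the tray at crop (237,305). The brass key is next.

```bash
python3 -m crank '{"slide":[[0,0,0],[0,0,0],[0,0,0],[0,0,0],[0.004,0.0418,0],[0.004,0.0418,0],[0.004,0.0418,0],[0.004,0.0418,0]],"twist":[0.1235,0.1235,0.1235,0.1235,0,0,0,0]}' 0.5
python3 -m crank '{"slide":[[0.004,0.0418,0],[0.004,0.0418,0],[0.004,0.0418,0],[0.004,0.0418,0],[0.004,0.0418,0],[0.004,0.0418,0],[0.004,0.0418,0]],"twist":[0,0,0,0,0,0,0]}'
python3 -m crank '{"slide":[[0,0,0],[0,0,0]],"twist":[0,0]}'
python3 go.py 436.2 -180.4 4 -28.3
```

```text
time: 27.45
tool_pos: [549.1, 89.8, 142.6]
tcp_rot: [-180.0, -0.0, -28.3]
ft_force: [1.7, -0.3, 0.4]
finger_gap: 42.9
time: 28.15
tool_pos: [435.0, -181.3, 142.9]
tcp_rot: [-180.0, -0.1, -28.3]
ft_force: [0.8, -0.8, -0.8]
finger_gap: 42.4
time: 28.35
tool_pos: [435.5, -180.6, 142.6]
tcp_rot: [-180.0, -0.0, -28.5]
ft_force: [0.8, 1.3, -0.8]
finger_gap: 42.7
t 28.4 pos [ 435.5 -180.6  142.6] rpy [-180.    -0.   -28.5] q6 90.0 gap 42.7 F [ 0.8  1.3 -0.8]
twist -0.003 slide mm 0.5 -0.5 138.6
```

```bash
python3 -m crank '{"slide":[[0,0,0.03],[0,0,0.045],[0,0,0.04],[0,0,0.019],[0,0,0.006],[0,0,0]],"twist":[0,0,0,0,0,0]}'
python3 -m crank '{"slide":[[0,0,0],[0,0,0],[0,0,0],[0,0,0]],"twist":[0,0,0,0]}' 1 25
python3 -m crank '{"slide":[[0,0,-0.02],[0,0,-0.04],[0,0,-0.045],[0,0,-0.035],[0,0,0],[0,0,0],[0,0,0],[0,0,0]],"twist":[0,0,0,0,-0.1235,-0.1235,-0.1235,-0.1235]}'
python3 -m crank '{"slide":[[0,0,0],[0,0,0]],"twist":[0,0]}'
python3 look.py side s20.png 280 190 440 370 3.5
python3 look.py top t20.png 330 170 490 280 5
python3 go.py 595.5 245.8 143 0
```

```text
time: 28.95
tool_pos: [435.7, -178.6, 1.7]
tcp_rot: [-180.0, 0.1, -28.2]
ft_force: [-0.5, -0.2, -0.2]
finger_gap: 42.7
time: 29.35
tool_pos: [437.3, -180.4, 3.9]
tcp_rot: [-180.0, -0.2, -28.3]
ft_force: [0.9, 2.4, 7.5]
finger_gap: 24.1
time: 30.15
tool_pos: [435.8, -180.1, 142.8]
tcp_rot: [180.0, -0.1, 0.3]
ft_force: [1.2, -0.8, -0.8]
finger_gap: 24.2
time: 30.35
tool_pos: [435.7, -180.0, 142.4]
tcp_rot: [180.0, -0.0, -0.2]
ft_force: [-0.1, -0.4, -0.1]
finger_gap: 23.7
t 30.4 pos [ 435.7 -179.9  142.3] rpy [180.   -0.   -0.2] q6 62.0 gap 24.2 F [-0.4 -0.4 -0.2]
twist -0.003 slide mm 159.8 -425.7 -0.7
```

View pics/s20.png

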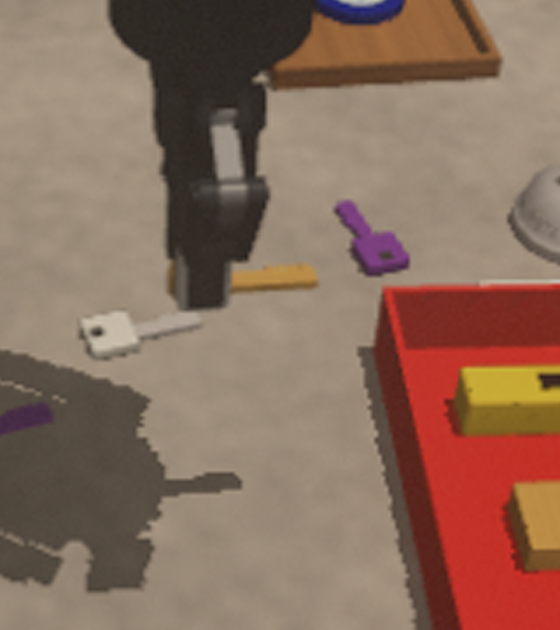

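View pics/t20.png

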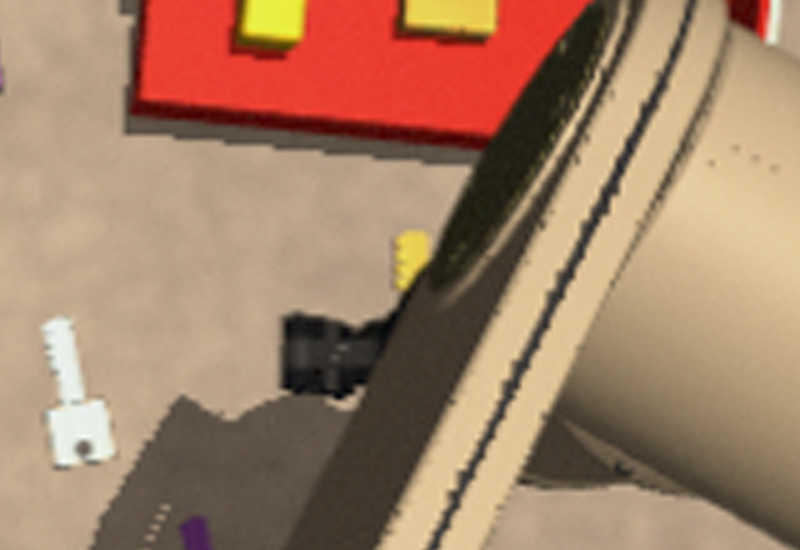

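The key is held level and nearly along x, with its tip at top-crop (415,235). I'll check the key's tip in the hand and where the coaster actually sits.

```bash
python3 - <<'E'
from h import *
s=viewer.snapshot("top")
print("tip exp (486,-180):",px2w(s,412.6,216.4,143.5).round(1))
hsv=cv2.cvtColor(s["img"],cv2.COLOR_RGB2HSV)
m=cv2.inRange(hsv,(105,120,60),(125,255,255)); m[:, :140]=0;m[:110]=0;m[205:]=0;m[:,260:]=0
c=max(cv2.findContours(m,cv2.RETR_EXTERNAL,cv2.CHAIN_APPROX_NONE)[0],key=cv2.contourArea)
(u,v),ax,_=cv2.fitEllipse(c);print(u,v,ax,px2w(s,u,v,16).round(1))
overlay(s,[],"t21.png",(140,110,260,200),5)
E
```

```text
tip exp (486,-180): [ 484.2 -180.6  143.5]
200.49923706054688 157.8610382080078 (29.026039123535156, 29.402070999145508) [614.1 244.6  16. ]
```

View pics/t21.png

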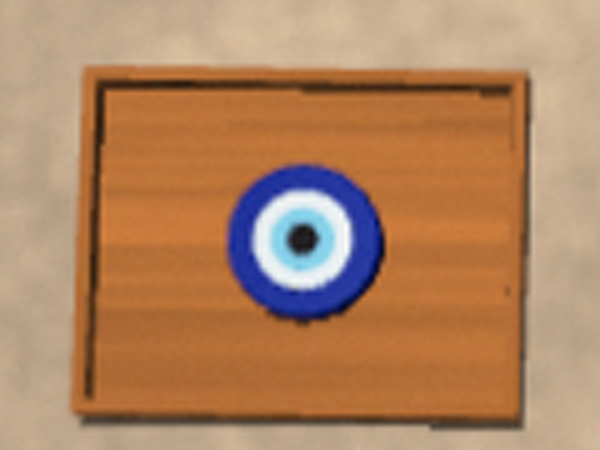

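The coaster centre is at (614,245), within about 1 mm of the tray centre. I'll bring the key over it.

```bash
python3 -m crank '{"slide":[[0.0146,-0.0386,0],[0.0146,-0.0386,0],[0.0146,-0.0386,0],[0.0146,-0.0386,0],[0.0146,-0.0386,0],[0.0146,-0.0386,0],[0.0146,-0.0386,0],[0.0146,-0.0386,0]],"twist":[0,0,0,0,0,0,0,0]}'
python3 -m crank '{"slide":[[0.0146,-0.0386,0],[0.0146,-0.0386,0],[0.0146,-0.0386,0],[0,0,0],[0,0,0],[0,0,0]],"twist":[0,0,0,0,0,0]}'
python3 -m crank '{"slide":[[0,0,0.03],[0,0,0.04],[0,0,0.03],[0,0,0.015],[0,0,0.005],[0,0,0],[0,0,0]],"twist":[0,0,0,0,0,0,0]}'
python3 go.py 596 244.8 20 0
python3 look.py side s22.png 330 120 490 260 4.5
```

```text
time: 31.3
tool_pos: [552.9, 130.7, 142.1]
tcp_rot: [180.0, -0.0, -0.1]
ft_force: [0.5, -0.7, -0.5]
finger_gap: 23.9
time: 31.9
tool_pos: [596.1, 243.9, 141.8]
tcp_rot: [180.0, 0.0, -0.1]
ft_force: [0.1, 0.2, -1.4]
finger_gap: 23.7
time: 32.6
tool_pos: [597.9, 245.0, 24.3]
tcp_rot: [-179.9, -0.2, -0.0]
ft_force: [0.5, 0.2, 1.0]
finger_gap: 24.1
t 32.6 pos [597.9 245.   24.3] rpy [-179.9   -0.2   -0. ] q6 108.0 gap 24.1 F [0.5 0.2 1. ]
twist -0.001 slide mm -1.9 0.2 4.3
```

View pics/s22.png

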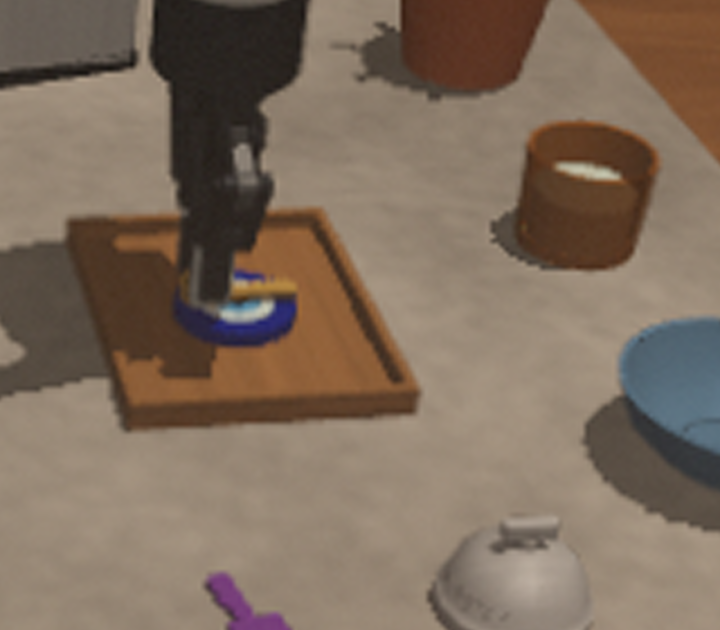

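The key is right above the coaster. I'll ease it down and watch the force.

```bash
python3 -m crank '{"slide":[[0,0,0.001],[0,0,0.001],[0,0,0],[0,0,0]],"twist":[0,0,0,0]}'
python3 -m crank '{"slide":[[0,0,0.001],[0,0,0],[0,0,0]],"twist":[0,0,0]}'
python3 -m crank '{"slide":[[0,0,0.001],[0,0,0],[0,0,0]],"twist":[0,0,0]}'
```

```text
time: 33.05
tool_pos: [596.4, 244.8, 20.2]
tcp_rot: [-180.0, -0.0, -0.0]
ft_force: [0.1, 1.2, -0.5]
finger_gap: 24.1
time: 33.35
tool_pos: [596.5, 244.8, 20.0]
tcp_rot: [-180.0, -0.0, -0.0]
ft_force: [-2.2, -0.3, 7.6]
finger_gap: 23.8
time: 33.65
tool_pos: [596.5, 244.9, 19.9]
tcp_rot: [180.0, -0.0, -0.0]
ft_force: [-6.7, -2.6, 14.1]
finger_gap: 23.8
```

```bash
python3 -m crank '{"slide":[[0,0,-0.001],[0,0,0],[0,0,0]],"twist":[0,0,0]}'
python3 -m crank '{"slide":[[0,0,0],[0,0,0],[0,0,0],[0,0,0],[0,0,-0.01],[0,0,-0.03],[0,0,-0.05],[0,0,-0.04]],"twist":[0,0,0,0,0,0,0,0]}' 0.45
python3 -m crank '{"slide":[[-0.03,0.03,0],[-0.04,0.03,0],[-0.04,0.03,0],[-0.04,0.03,0],[0,0,0],[0,0,0]],"twist":[0,0,0,0,0,0]}'
python3 look.py side s23.png 280 130 540 430 2
python3 - <<'E'
from h import *
s=viewer.snapshot("top"); overlay(s,[],"t23.png",(140,110,500,280),2.2); overlay(s,[],"t24.png",(140,110,260,200),5);overlay(s,[],"t25.png",(345,110,500,215),5)
E
```

```text
time: 33.95
tool_pos: [596.6, 244.9, 19.9]
tcp_rot: [-180.0, -0.0, -0.0]
ft_force: [-2.8, -1.3, 7.0]
finger_gap: 24.2
time: 34.75
tool_pos: [596.5, 244.8, 152.0]
tcp_rot: [-180.0, -0.1, -0.0]
ft_force: [1.6, 0.5, 1.4]
finger_gap: 47.0
time: 35.35
tool_pos: [445.8, 124.2, 149.9]
tcp_rot: [-180.0, -0.1, -0.1]
ft_force: [0.6, 0.7, -0.5]
finger_gap: 47.2
```

View pics/s23.png

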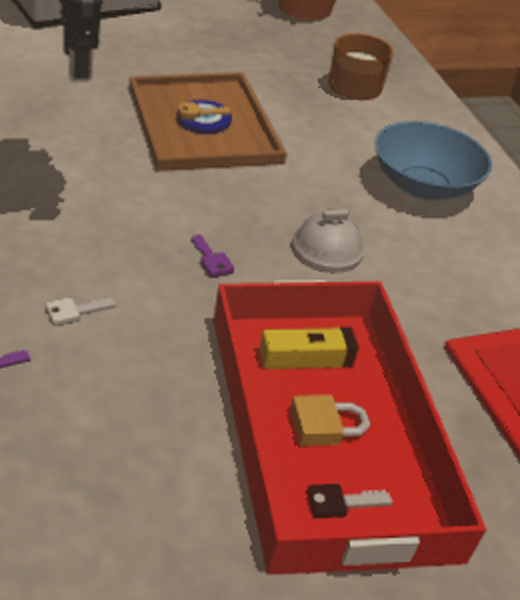

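View pics/t23.png

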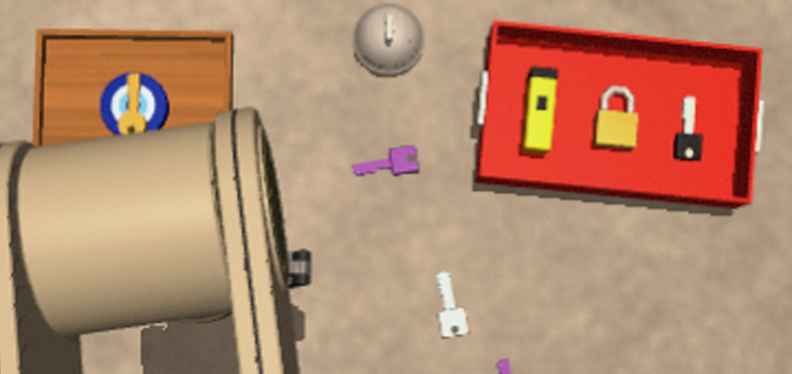

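View pics/t24.png

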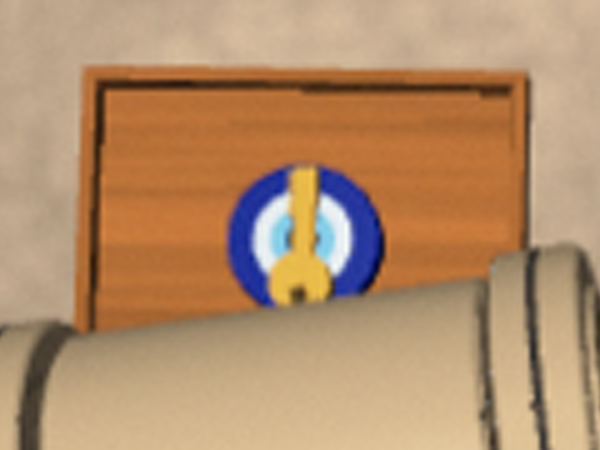

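View pics/t25.png

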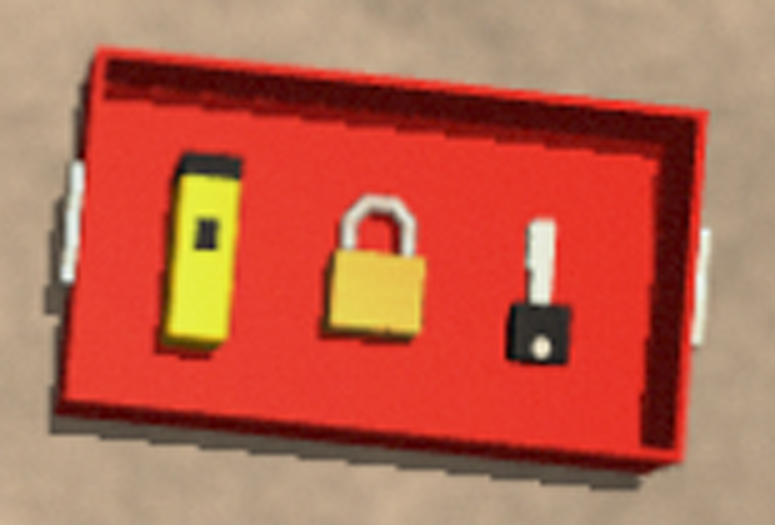

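Both views show both kits in place and the white key where it was. I'll do a last numeric check before handing in.

```bash
python3 - <<'E'
from h import *
s=viewer.snapshot("top")
def P(x,y,o,z): return px2w(s,x/5+o[0]-.4,y/5+o[1]-.4,z)[:2]
o=(345,110);a=np.radians(-4.6);c=np.array([612.1,-222.7])
T=lambda p:np.array([[np.cos(a),np.sin(a)],[-np.sin(a),np.cos(a)]])@(p-c)
for n,pts,z in(("padlock",[(331,247),(424,257),(419,336),(325,330)],22),("torch",[(180,154),(242,158),(228,345),(165,340)],30),("black",[(541,222),(540,332)],11)):
    print(n,T(np.mean([P(*p,o,z) for p in pts],0)).round(1))
k=np.mean([P(304,168,(140,110),20),P(300,310,(140,110),25)],0);print("brass",k,"coaster ~(614.1,244.6)")
B=(320,200)
img=s["img"][205:270,330:365].astype(int); m=(img.min(2)>190).astype(np.uint8); M=cv2.moments(m,True)
import cv2 as _; ref=_.imread("pics/top0.png")[205:270,330:365].astype(int); M0=cv2.moments((ref.min(2)>190).astype(np.uint8),True)
print("white px shift",M["m10"]/M["m00"]-M0["m10"]/M0["m00"],M["m01"]/M["m00"]-M0["m01"]/M0["m00"])
from bench import hand_in
print(hand_in())
E
```

```text
padlock [-11.9  -0.2]
torch [-2.7 75.5]
black [  5. -74.]
brass [613.83724071 244.16971262] coaster ~(614.1,244.6)
white px shift 0.00874811463046754 -0.014726450020567938
the job is handed in; nothing more can be done
None
```

Both kits are made up and the job is handed in, at about 35 s of the 128 s allowed. `hand_in()` gives no verdict, so the figures below are my own camera measurements; I trust them to about 2 mm.

| Item | Last measurement |
|---|---|
| Coaster | flat in the tray, about 1.3 mm from its middle (measured before the key went on); lowered until it touched, then released |
| Brass key | flat on the coaster, middles within about 1 mm |
| Padlock | flat on the tub floor, 0.2 mm from mid-length, 12 mm off to one side across the width (allowed: 70 mm) |
| Torch | flat on the tub floor, 75 mm to one side of mid-length |
| Black-headed key | flat on the tub floor, 74 mm to the other side |
| White-headed key | not moved (shift about 0.01 pixel) |

- **Robot at the end:** the gripper was open and well clear of everything. The highest force I saw was about 14 N, while setting things down.
- **Disagreements:** the finger opening read 1–4 mm less than the real widths. The measured tool height was sometimes off by a few millimetres (once about 12 mm) just after a move. Neither affected the placing, and no check failed.

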